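# Book out a tote of pipe clamps and hold it for hand-over

### The arm

A 6-joint arm with a two-finger parallel gripper is mounted at the origin on the work surface. World frame = base frame: x ahead of the robot, y to its left, z up, the work surface at z = 0. Lengths are in m, angles in rad, forces in N, time in s.
With the tool pointing down it reaches from about 0.375 to 0.975 m from the base axis. Payload 3.8 kg.
Tool frame: the origin (TCP) lies at the very end of the fingers, on their centre line; the grasp point (between the pads) lies 19 mm behind it; z points along the fingers, y is the line along which they close (so a half turn about z gives the same grasp; the last joint's range is limited). The gripper opens to 85 mm and grips with 20 to 120 N. Pads are 22 mm wide; open, the fingers measure 114 mm over their backs; the gripper's body (76 mm by 85 mm) begins 54 mm behind the grasp point. The pads swing forward as they close: fully open they stand 13 mm farther back than shut.
Start: joints at [-1.379, 0.264, 1.604, -0, 1.274, -0.037], TCP at [0.153, -0.657, 0.231] pointing down, gripper open.
Joint ranges: [-2.63, 2.63], [-0.94, 2.18], [0.31, 2.57], [-1.31, 4.45], [0, 2.66], [-2.55, 2.55]. Speed limits (rad/s): [2.57, 2.57, 3.14, 3.14, 3.14, 3.14].

### API

Orientations are given as a unit quaternion [x, y, z, w].
In Python, from rig import r, hand, planner, snapshot, camera_params, ticket, nets gives the robot as it stands. Calls block until the motion is done:
- r.move_pose(position, orientation): joint-space move of the TCP to a pose.
- r.line_to(position, frame=None, vel=0.15, threshold=None): straight line of the TCP; frame=None keeps the orientation; vel is the mean speed in m/s. With threshold (N) it stops when the force on the tool has changed by that much, and returns True; else False.
- r.move_j(angles): joint-space move.
- hand.let_go() and hand.clamp(newtons=None): open the fingers fully, or close them until they stop; newtons is the grip in N (None keeps the last).
- r.dwell(seconds).
- planner.inverse_kinematics(position, orientation): joint angles nearest the present ones, or None.
- snapshot(name): name is "side" or "top" or "wrist"; returns the picture (480x640x3 uint8, red, green, blue); there is no depth.
- camera_params(name): a dict with "fx", "fy", "cx", "cy" (pixels), "distortion" ([k1, k2, p1, p2, k3] as OpenCV has them; the pictures are not rectified), "pose" (4x4, takes a point from camera to world coordinates); the wrist camera has in their place "hand_eye" (4x4, takes a point from camera to tool coordinates, whose origin is the TCP and whose axes are the flange's). Camera axes: x right, y up, looking along -z (the intrinsics and any distortion apply to the point x, -y, -z); pixel columns grow to the right and rows downward; lengths in m; the calibration is good to about 2 mm. A picture is of the moment at which its call begins: read the wrist's pose just before it. camera_params takes no time and is no camera call.
A pose or a line that the arm cannot do raises r.PlanningError and nothing moves.
- ticket.job_done(): hands the job in; it is judged then, once.
Trained networks look in the newest picture that a camera, given by its name, has taken for a name from the list of things; names that differ only in an ending like _2 or _b are one class to them, and where a whole thing is asked for, a point or a joint stands for the part that bears it (a point fixed in the world has none). Each returns a list of dicts, best first, with "score" (0 to 1); they miss things now and then, are a little off and sometimes report something else, mostly with a low value. They report only what shows in the picture. A call takes as long as a camera call. They do not tell look-alikes from the thing itself.
- nets.cut_out(camera, name): "region" (480x640 bool, what is visible of it) and "box" ([left, top, right, bottom] in pixels, round what is visible of it).
- nets.landmark_of(camera, name): "centre" ([row, column] in pixels: a listed point, or the origin of a listed thing).
Readings, each from a call of its own:
- r.get_t(): time.
- r.get_joint_positions(): joint angles.
- r.get_joint_velocities(): joint speeds.
- r.get_effort(): joint torques, N m.
- r.get_tool_pos(): TCP position.
- r.get_tcp_rot(): TCP orientation.
- r.get_force(): force on the tool from outside, world axes, zero at the start.
- r.get_torque(): the same for the moment, N m.
- r.get_opening(): finger opening in m.
- r.get_grasp_force(): force on a finger pad.
Only numpy, scipy, OpenCV 4.12 (cv2) and the standard library are available. Lean on these libraries where they do the work, as an engineer would, in place of code of your own. Each camera call takes 0.05 s, during which the arm holds its last target. There are 200 camera calls.

### The job

Book the tote out on the bench tally counter: swing its red-knobbed lever all the way to the stop and let it spring back. Then lift the yellow tote of pipe clamps by its handle bar at least 10 cm clear of the metal stand, keeping it level with all its clamps inside, and finish while still holding it there, steady and level, with nothing else carrying it. Leave the red tote, the jar and the black post cap where they are.

Things in the scene. Friction and masses are not known exactly. Their poses are not given: they have to be found in the camera images.
- yellow_tote: Loose open yellow plastic carry tote, 190 (its x) x 120 (y) x 55 mm, 0.22 to 0.45 kg empty, on the stand, three clamps inside, often more to one end. Origin: centre of its underside. Black handle bar along its x over the middle: 14 mm wide (y), 22 mm high, centre 115 mm above the origin, 180 mm long between two 30 mm wide end uprights; free air beside it and 49 mm below it to the rim.
- clamp_a: Loose galvanised steel pipe clamp (omega-shaped), 54 x 26 x 24 mm, 80 g, lying in the yellow tote. Origin: centre of its underside.
- clamp_b: Second clamp in the yellow tote, same as clamp_a.
- clamp_c: Third clamp in the yellow tote, same as clamp_a.
- red_tote: Loose red tote on the stand, same shape as the yellow one but with black caps in it, about 0.45 kg. Origin: centre of its underside. Bystander.
- stand: Fixed low galvanised stand, 260 (x) x 460 (y) x 40 mm high. Origin: centre of its underside on the table; both totes stand on its flat top 40 mm above the table.
- counter: Tally counter fixed to the bench: blue housing 84 x 70 mm, top 50 mm above the table, on a 110 x 84 mm plate, four white number wheels in its front (-x) face. Origin: centre of its underside; carries the lever on its top.
- lever_pivot (a point): Vertical pivot axis of the counter's lever, above the centre of the housing, 60 mm above the table. Its axes are those of the counter.
- lever_knob (a point): Centre of the upright red knob at the lever's end: a post 16 mm in diameter from 63 to 105 mm above the table (this point at 90 mm), 80 mm from the pivot axis, rising from a flat arm 14 mm wide whose top is 63 mm above the table. At rest the arm points from the pivot to the counter's -x side, 0.45 rad towards its +y.
- counter_lever (a joint): Lever angle, rad: 0 at rest, 0.9 at the stop. It grows as the lever swings anticlockwise seen from above (the knob moves towards the counter's -y). A spring brings it back to 0; it takes about 0.8 N at the knob to start and 3 N at the stop.
- jar: Loose closed jar, 64 mm diameter, 85 mm tall, 0.3 kg, standing on the table. Origin: centre of its underside. Bystander.
- post_cap: Loose black square plastic post cap, 60 x 60 x 26 mm, on the table. Origin: centre of its underside. Bystander.
Things that resemble listed ones, but are neither listed nor needed, are in the scene too. Of the things that look like the yellow_tote, the smaller one is meant. Several things look just like the counter: the one meant starts farthest to the robot's right.

How it is judged:
On the way, in this order (a step that is already met when the one before it is completed fails the run):
1. the counter's lever is swung to its stop (value of joint counter_lever above 0.84 rad), for 0.05 s.
2. the lever is let go and has sprung back (value of joint counter_lever below 0.1 rad and contact force between each of the arm, the fingers and counter below 0.1 N), for 0.2 s.
3. the yellow tote is lifted clear of the stand (height (world z) of yellow_tote above 0.125 m and contact force between yellow_tote and stand below 0.1 N and contact force between yellow_tote and red_tote below 0.1 N and contact force between yellow_tote and counter below 0.1 N and contact force between yellow_tote and jar below 0.1 N and contact force between yellow_tote and post_cap below 0.1 N), for 0.2 s.
At the end, for the whole second after the job is handed in: Fingers hold the yellow tote, underside 85 mm or more above the stand, tilt under 0.1 rad, still (20 mm/s, 0.15 rad/s), touching no other thing listed but its three clamps, all inside; lever within 0.1 rad of rest; red tote, jar and cap within 25 mm of their starts (all of step 3 and angle between yellow_tote's own z axis and vertical below 0.1 rad and linear speed of yellow_tote below 0.02 m/s and angular speed of yellow_tote below 0.15 rad/s and contact force between the fingers and yellow_tote above 2 N and x of clamp_a in the frame of yellow_tote between -0.095 and 0.095 m and y of clamp_a in the frame of yellow_tote between -0.06 and 0.06 m and z of clamp_a in the frame of yellow_tote between -0.01 and 0.055 m and x of clamp_b in the frame of yellow_tote between -0.095 and 0.095 m and y of clamp_b in the frame of yellow_tote between -0.06 and 0.06 m and z of clamp_b in the frame of yellow_tote between -0.01 and 0.055 m and x of clamp_c in the frame of yellow_tote between -0.095 and 0.095 m and y of clamp_c in the frame of yellow_tote between -0.06 and 0.06 m and z of clamp_c in the frame of yellow_tote between -0.01 and 0.055 m and value of joint counter_lever below 0.1 rad and distance of each of red_tote, jar, post_cap from where it was at the start of the episode below 0.025 m); the arm keeps its last pose, push and grip.
It fails at once if the yellow tote is tipped by more than 0.3 rad (angle between yellow_tote's own z axis and vertical above 0.3 rad).
It fails at once if a clamp falls out of the yellow tote (not (x of clamp_a in the frame of yellow_tote between -0.095 and 0.095 m and y of clamp_a in the frame of yellow_tote between -0.06 and 0.06 m and z of clamp_a in the frame of yellow_tote between -0.01 and 0.055 m and x of clamp_b in the frame of yellow_tote between -0.095 and 0.095 m and y of clamp_b in the frame of yellow_tote between -0.06 and 0.06 m and z of clamp_b in the frame of yellow_tote between -0.01 and 0.055 m and x of clamp_c in the frame of yellow_tote between -0.095 and 0.095 m and y of clamp_c in the frame of yellow_tote between -0.06 and 0.06 m and z of clamp_c in the frame of yellow_tote between -0.01 and 0.055 m)).
It fails at once if the red tote, the jar or the post cap is pushed more than 30 mm or tipped over (distance of any of red_tote, jar, post_cap from where it was at the start of the episode above 0.03 m or angle between any of red_tote, jar, post_cap's own z axis and vertical above 0.35 rad).
It also fails if it takes over 58 s, if anything falls off the work surface, if the arm or the gripper's body presses on something with over 40 N, if the wrist force passes 120 N, or if a joint passes its speed limit or range.

## Working session

There is one attempt and no reset: what is moved stays moved. The work goes in short steps, each a Python script; the robot and the scene stay as the last script left them, time stands still between calls to the robot, and variables do not carry over. Pictures are saved under pics/ and viewed, at most 10 in all, crops included, and the job is handed in when it is done.

```bash
mkdir -p pics; ls; cat > h.py <<'E'
import numpy as np, cv2
from rig import r, hand, planner, snapshot, camera_params, ticket, nets
from scipy.spatial.transform import Rotation as R
def save(im,n): cv2.imwrite('pics/%s.png'%n, im[:,:,::-1])
def campose(cam):
    p=camera_params(cam)
    if 'pose' in p: return p,np.array(p['pose'])
    T=np.eye(4);T[:3,:3]=R.from_quat(r.get_tcp_rot()).as_matrix();T[:3,3]=r.get_tool_pos()
    return p,T@np.array(p['hand_eye'])
def KD(p): return np.array([[p['fx'],0,p['cx']],[0,p['fy'],p['cy']],[0,0,1]],float),np.array(p['distortion'],float)
def onplane(pc,col,row,z):
    p,T=pc;K,D=KD(p)
    u=cv2.undistortPoints(np.array([[[col,row]]],float),K,D)[0,0]
    d=T[:3,:3]@np.array([u[0],-u[1],-1]);o=T[:3,3]
    return o+d*(z-o[2])/d[2]
def proj(pc,P):
    p,T=pc;K,D=KD(p)
    c=(np.asarray(P,float).reshape(-1,3)-T[:3,3])@T[:3,:3]
    return cv2.projectPoints(c*[1,-1,-1],np.zeros(3),np.zeros(3),K,D)[0][:,0]
E
python3 - <<'E'
from h import *
for c in ['top','side']:
    pc=campose(c); im=snapshot(c); save(im,c+'0')
    print(c,pc[1][:3,3].round(3), pc[1][:3,2].round(2))
    for n,z in [('yellow_tote',.04),('red_tote',.04),('counter',0),('lever_knob',.09),('lever_pivot',.06),('jar',0),('post_cap',0),('clamp_a',.045)]:
        for d in nets.landmark_of(c,n):
            ro,co=d['centre']; print(n,round(d['score'],2),[round(co),round(ro)],onplane(pc,co,ro,z)[:2].round(3))
print(r.get_t())
E
```

```text
pics
top [ 0.348 -0.15   1.022] [-0.15  0.02  0.99]
yellow_tote 0.97 [248, 177] [ 0.635 -0.019]
yellow_tote 0.64 [495, 201] [ 0.597 -0.577]
red_tote 0.81 [145, 190] [0.597 0.208]
red_tote 0.46 [351, 284] [ 0.401 -0.253]
counter 0.65 [328, 341] [ 0.276 -0.207]
counter 0.63 [361, 255] [ 0.471 -0.281]
lever_knob 0.95 [298, 374] [ 0.217 -0.144]
lever_knob 0.72 [350, 284] [ 0.4   -0.247]
lever_pivot 0.89 [369, 250] [ 0.476 -0.289]
lever_pivot 0.69 [326, 341] [ 0.28  -0.201]
jar 0.93 [373, 173] [ 0.666 -0.306]
post_cap 0.58 [188, 288] [0.386 0.11 ]
clamp_a 0.82 [263, 162] [ 0.67  -0.052]
clamp_a 0.58 [238, 199] [0.583 0.   ]
clamp_a 0.56 [238, 167] [0.657 0.004]
side [-0.094  0.615  0.988] [-0.43  0.58  0.69]
yellow_tote 0.97 [372, 170] [ 0.578 -0.533]
yellow_tote 0.63 [247, 254] [ 0.624 -0.011]
red_tote 0.59 [194, 310] [0.591 0.202]
counter 0.72 [395, 282] [ 0.281 -0.205]
counter 0.57 [354, 235] [ 0.468 -0.283]
lever_knob 0.75 [369, 228] [ 0.403 -0.251]
lever_knob 0.22 [244, 252] [0.593 0.023]
lever_pivot 0.65 [354, 218] [ 0.473 -0.285]
lever_pivot 0.54 [397, 266] [ 0.283 -0.204]
post_cap 0.56 [291, 339] [0.377 0.101]
clamp_a 0.69 [248, 235] [ 0.667 -0.06 ]
clamp_a 0.48 [258, 262] [ 0.576 -0.005]
clamp_a 0.42 [234, 251] [0.654 0.006]
0.9
```

View pics/top0.png

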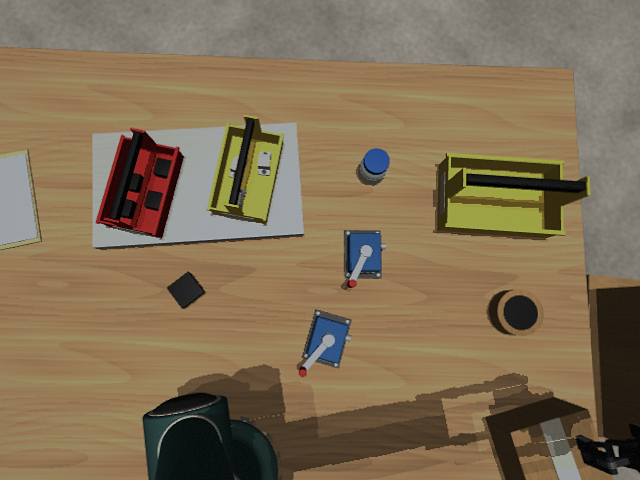

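View pics/side0.png

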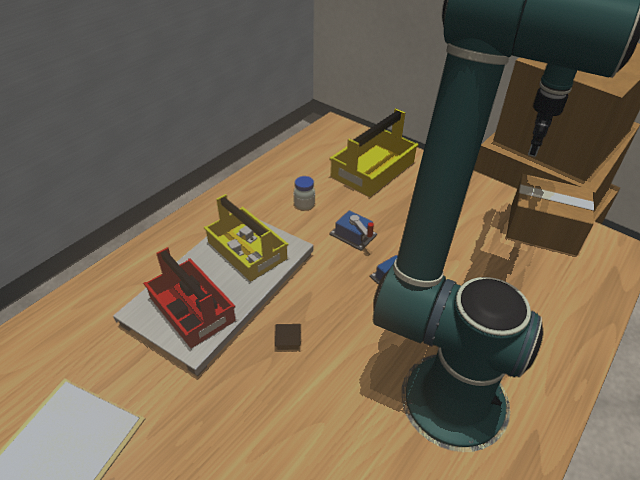

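Candidates: the yellow totes are at (248,177), on the stand and smaller, and at (495,201), larger. I choose the first. The counters are at (361,255) with y≈-0.28, and at (328,341) with y≈-0.21, so (361,255) is farther right. Before reaching, I'll use the wrist camera to check that no third counter is hidden on the right near the boxes.

```bash
cat >> h.py <<'E'
def down(yaw): return (R.from_euler('z',yaw)*R.from_quat([1,0,0,0])).as_quat()
def marks(c,names):
    pc=campose(c); im=snapshot(c); o={}
    for n,z in names:
        o[n]=[(round(d['score'],2),onplane(pc,d['centre'][1],d['centre'][0],z)[:2].round(4)) for d in nets.landmark_of(c,n)]
    return pc,im,o
E
python3 - <<'E'
from h import *
print(r.get_tool_pos(),r.get_tcp_rot(),r.get_opening())
pc,im,o=marks('wrist',[('counter',0)]);print(o);w0=im
# above the counter; choose the yaw nearest present
for yaw in (np.pi/2,-np.pi/2,0,np.pi):
    q=planner.inverse_kinematics([.36,-.25,.30],down(yaw)); print(yaw,None if q is None else np.round(q,2))
top=cv2.imread('pics/top0.png')[200:320,290:450]
cv2.imwrite('pics/a.png',np.hstack([w0[:,:,::-1][::2,::2],cv2.resize(top,(320,240))]))
E
```

```text
[ 0.15309381 -0.65739203  0.23130614] [9.93463901e-01 1.14146736e-01 1.38608557e-05 8.61679483e-06] 0.08539722742403318
{'counter': []}
1.5707963267948966 [-0.66 -0.24  1.98 -0.    1.39 -0.66]
-1.5707963267948966 [-0.66 -0.24  1.98 -0.    1.39  2.48]
0 [-0.66 -0.24  1.98 -0.    1.39  0.91]
3.141592653589793 [-0.66 -0.24  1.98 -0.    1.39 -2.23]
```

View pics/a.png

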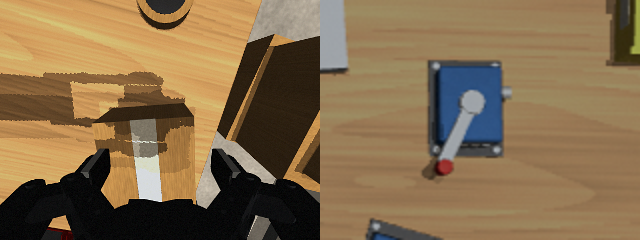

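The wrist view shows only boxes, plus a red sliver at the bottom left (about (110,474) at full size). I'll locate that, lift, and look again. The crop confirms the chosen counter, with a red knob at the lever end.

```bash
python3 - <<'E'
from h import *
pc=campose('wrist')
print('red',onplane(pc,110,474,.09), pc[1][:3,3],-pc[1][:3,2])
r.line_to([.153,-.657,.40],vel=.2)
pc,im,o=marks('wrist',[('counter',0)]);print(o)
a=im
r.move_pose([.40,-.25,.30],down(np.pi/2))
pc,im,o=marks('wrist',[('counter',0),('lever_knob',.09),('lever_pivot',.06)]);print(o,r.get_t())
for x in (a,im):pass
cv2.imwrite('pics/b.png',np.hstack([a,im])[::2,::2,::-1])
E
```

```text
red [-0.15868354 -0.50234502  0.09      ] [ 0.2214282  -0.64270626  0.37269713] [-0.26930505 -0.06265529 -0.96101462]
{'counter': [(0.7, array([ 0.2793, -0.2088]))]}
{'counter': [(0.8, array([ 0.2844, -0.2072])), (0.64, array([ 0.4746, -0.2858]))], 'lever_knob': [(0.95, array([ 0.2238, -0.1514])), (0.93, array([ 0.4003, -0.2498]))], 'lever_pivot': [(0.97, array([ 0.4734, -0.2868])), (0.83, array([ 0.2794, -0.2071]))]} 4.0667
```

View pics/b.png

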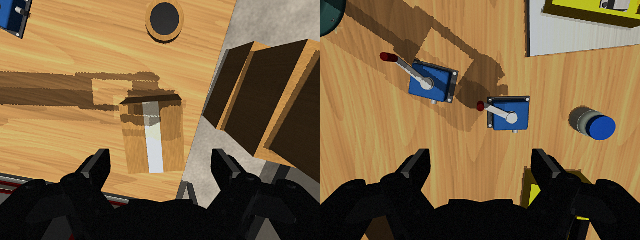

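The left view has no further counter, and the red sliver is a box off to the side. The right view shows both counters, with the chosen one at about (508,115) in the composite and its knob at (480,105). Next I push the knob towards -y.

```bash
python3 - <<'E'
from h import *
hand.clamp(20)
q=down(np.pi/2)
r.move_pose([.397,-.205,.16],q)
print(r.line_to([.397,-.205,.076],vel=.1,threshold=8), r.get_force().round(2) if hasattr(r.get_force(),'round') else r.get_force())
hit=r.line_to([.397,-.318,.076],vel=.06,threshold=9)
p=r.get_tool_pos(); print(hit,p,r.get_force())
r.dwell(.15)
pc,im,o=marks('wrist',[('lever_knob',.09)]);print(o)
ot=marks('top',[('lever_knob',.09),('lever_pivot',.06)])[2];print(ot,r.get_force(),r.get_t())
E
```

```text
False [0.77 0.13 0.8 ]
True [ 0.39813877 -0.30064012  0.07591583] [1.69254546 4.05188494 3.19271047]
{'lever_knob': []}
{'lever_knob': [], 'lever_pivot': [(0.62, array([ 0.4706, -0.2889])), (0.37, array([0.3859, 0.0914]))]} [1.63947327 3.76248481 2.68056585] 8.3083
```

```bash
python3 - <<'E'
from h import *
for y in (-.303,-.306,-.309):
    h=r.line_to([.398,y,.076],vel=.03,threshold=15); r.dwell(.1)
    print(h,np.round(r.get_tool_pos(),4),np.round(r.get_force(),2))
    if h or r.get_force()[1]>12: break
s=snapshot('side'); print(r.get_t()); cv2.imwrite('pics/c.png',cv2.resize(s[190:290,320:440,::-1],(600,500)))
E
```

```text
False [ 0.3976 -0.3011  0.0752] [2.87 8.15 1.24]
False [ 0.3978 -0.3018  0.0751] [ 3.95 17.3   5.13]
9.075
```

View pics/c.png

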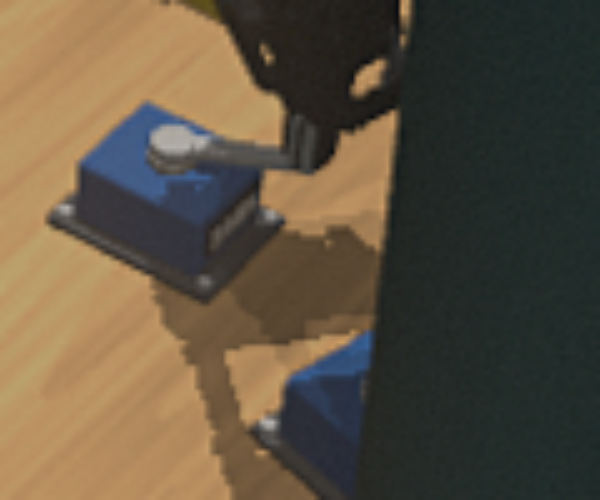

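The side crop shows the lever swung, with the fingers on the knob at about (305,145). The force rose to 17 N with almost no travel, so it is at the stop. Now I release it and look over the tote.

```bash
python3 - <<'E'
from h import *
r.line_to([.397,-.20,.076],vel=.12)
r.line_to([.397,-.20,.25],vel=.25)
r.dwell(.2)
pc,im,o=marks('top',[('lever_knob',.09),('lever_pivot',.06)]);print(o)
a,b=onplane(pc,250,118,.166),onplane(pc,236,203,.166);print('bar',a,b,np.arctan2(*(a-b)[[1,0]]))
hand.let_go()
for yaw in (-.25,0,np.pi/2,np.pi/2-.2): 
    q=planner.inverse_kinematics([.63,-.02,.33],down(yaw)); print(yaw,None if q is None else np.round(q,2))
r.move_pose([.57,-.02,.36],down(-.2))
pc,im,o=marks('wrist',[('yellow_tote',.04),('clamp_a',.045),('red_tote',.04)]);print(o,r.get_t())
np.save('w.npy',np.array(pc[1]));save(im,'w1')
E
```

```text
{'lever_knob': [(0.72, array([ 0.2258, -0.1499]))], 'lever_pivot': [(0.69, array([ 0.2839, -0.1988]))]}
bar [ 0.72070392 -0.03355231  0.166     ] [ 0.54579173 -0.01445357  0.166     ] -0.10875959677484982
-0.25 [-0.07  0.14  1.58 -0.    1.43  1.75]
0 [-0.07  0.14  1.58 -0.    1.43  1.5 ]
1.5707963267948966 [-0.07  0.14  1.58 -0.    1.43 -0.07]
1.3707963267948966 [-0.07  0.14  1.58 -0.    1.43  0.13]
{'yellow_tote': [(0.65, array([ 0.63  , -0.0187]))], 'clamp_a': [(0.91, array([0.6522, 0.0042])), (0.81, array([ 0.5842, -0.0035])), (0.68, array([ 0.6685, -0.0529]))], 'red_tote': [(0.68, array([ 0.5825, -0.0066])), (0.64, array([0.5914, 0.202 ])), (0.22, array([ 0.4608, -0.2986]))]} 14.2083
```

View pics/w1.png

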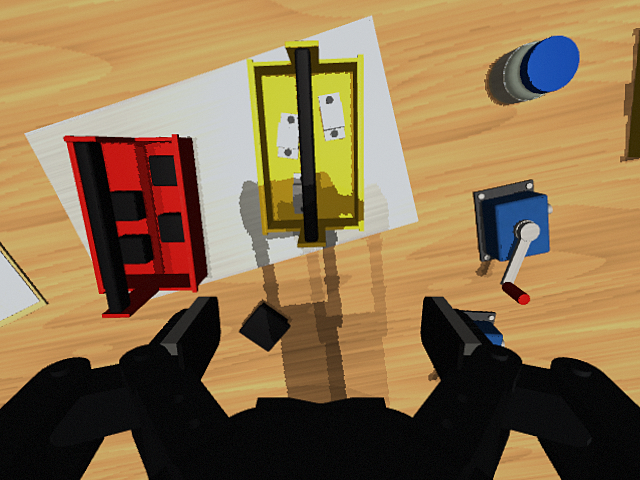

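The wrist view shows the lever back at rest, with its knob at (522,298). The yellow tote's black bar runs from (303,47) to (311,242), and two white clamps plus a third in shadow at (298,190) are inside. I'll compute the bar pose and grasp it.

```bash
python3 - <<'E'
from h import *
pc=campose('wrist')
a,b=onplane(pc,303,47,.166),onplane(pc,311,242,.166)
yaw=np.arctan2(*(a-b)[[1,0]]); c=(a+b)/2
print(a,b,np.linalg.norm(a-b),yaw,c)
q=down(yaw)
r.move_pose([c[0],c[1],.24],q)
print('down',r.line_to([c[0],c[1],.135],vel=.1,threshold=8),r.get_tool_pos(),r.get_force())
hand.clamp(100); print(r.get_opening(),r.get_grasp_force(),r.get_t(),r.get_force(),r.get_torque())
E
```

```text
[ 0.72083498 -0.03669556  0.166     ] [ 0.54493991 -0.00674537  0.166     ] 0.17842671236542737 -0.1686555415591388 [ 0.63288744 -0.02172047  0.166     ]
down False [ 0.63368016 -0.02177863  0.13603578] [-0.56862434  0.48382685 -0.6261785 ]
0.013064163384326003 98.37595224380493 16.6667 [1.86417583 2.68161231 0.01681278] [ 0.39394106 -0.15348328  0.01700722]
```

```bash
python3 - <<'E'
from h import *
p=np.array(r.get_tool_pos())
r.line_to(list(p+[0,0,.02]),vel=.04); r.dwell(.3); print(r.get_force(),r.get_torque())
r.line_to(list(p+[0,0,.125]),vel=.06); r.dwell(.6)
print(r.get_tool_pos(),r.get_force(),r.get_torque(),r.get_opening(),r.get_grasp_force(),r.get_t())
s=snapshot('side');t=snapshot('top')
cv2.imwrite('pics/d.png',np.hstack([s[60:380,130:530],t[60:380,60:460]])[:,:,::-1])
E
```

```text
[-0.57393316  0.67155447 -6.56164301] [ 0.06718844 -0.01288131 -0.03729175]
[ 0.63312641 -0.02118573  0.26006811] [-0.68844178  0.19259708 -5.58290134] [-0.00534503  0.03081686  0.00296501] 0.012469879562567794 97.49597668647766 20.1167
```

View pics/d.png

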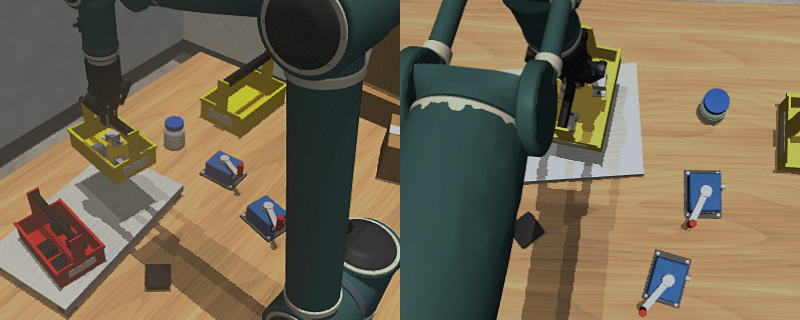

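The tote hangs clear of the stand, at about (110,140) in the left half, and looks level with its clamps inside. The lever is at rest and the bystanders haven't moved. The wrist carries a steady 5.6 N with almost no moment, so I'm handing in.

```bash
python3 -c "
from rig import ticket
print(ticket.job_done())"
```

```text
the job is handed in; nothing more can be done
None
```

The job is handed in: I swung the right-hand counter's lever to its stop and let it spring back, and the arm is still holding the yellow tote about 12 cm above the stand, level as far as the camera and wrist readings show; no verdict came back.

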